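Fetch the bearing block from behind the front stock

ROBOT

A 6-joint arm with a two-finger parallel gripper is mounted at the origin on the work surface. World frame = base frame: x ahead of the robot, y to its left, z up, the work surface at z = 0. Lengths are in m, angles in rad, forces in N, time in s.
With the tool pointing down it reaches from about 0.3 to 0.775 m from the base axis. Payload 14.6 kg.
Tool frame: the origin (TCP) lies between the finger pads; the fingertips stand 22 mm ahead of it and the grasp point (between the pads) lies 3 mm ahead of it (ctrl.tip_reach is the distance from the TCP to the fingertips, in m); z points along the fingers, y is the direction in which the jaws open and shut (so a half turn about z gives the same grasp; the last joint's range is limited). The gripper opens to 94 mm and grips with 3 to 60 N. Pads are 16 mm wide; open, the fingers measure 119 mm over their backs; the gripper's body (75 mm by 177 mm) begins 78 mm behind the grasp point.
Start: joints at [-1.263, 0.3, 1.521, -0, 1.321, -0.067], TCP at [0.201, -0.512, 0.227] pointing down, gripper open.
Joint ranges: [-3.03, 3.03], [-0.79, 2.21], [0.23, 2.52], [-1.04, 4.18], [0, 3.07], [-2.55, 2.55]. Speed limits (rad/s): [2.22, 2.22, 2.57, 3.14, 3.14, 3.14].

INTERFACE

Orientations are given as [roll, pitch, yaw] about the fixed x, y, z axes, in that order (R = Rz(yaw) Ry(pitch) Rx(roll)).
In Python, from station import ctrl gives the robot as it stands. The module is installed in compiled form; this text tells all that it offers.
- The arm moves only by the shell command python3 -m creep 'ROWS' [OPENING] [FORCE]. ROWS is a JSON object of lists of equal length, an entry for each row: "xyz": the shift along the tool's x, y, z in mm, a list of three; "spin": the turn about the tool's z in rad. In form: {"xyz": [[tx, ty, tz], ...], "spin": [spin, ...]}. A call has 1 to 5 rows; each row shifts and turns the commanded pose from where the row before left it, along the tool's axes as they then stand; what a row does not reach is not made up. A row lasts 1/8 s, in which the tool goes at most 62.5 mm and 10.7 degrees, less where a joint would pass 70% of its speed; a pose out of reach is approached as far as the arm can. A call with a gripper value outside its range is refused whole. OPENING is the finger opening in mm, from 0 to 94, set as the call begins (- or left out, the last holds). The fingers move at their own pace and stop on an object; FORCE is the grip in N (left out, the last holds). Time passes only in rows, so rows that do not move let the fingers close. It gives the time, the measured TCP pose, the force and the opening at its end, in the units of the state.
- ctrl.get_obs(): the state, without advancing time (a new reading comes with each control period).
- ctrl.camera(name): name is "side" or "top" or "wrist"; returns the picture (480x640x3 uint8, red, green, blue); there is no depth.
- ctrl.camera_model(name): a dict with "fx", "fy", "cx", "cy" (pixels), "R" (3x3) and "t" (3): a world point X has camera coordinates R X + t. Camera axes: x right, y down, z forward; pixel columns grow to the right and rows downward; lengths in m; the calibration is good to about 2 mm. The wrist camera is an equidistant fisheye: a pixel r from the principal point sees the ray r / f radians off the axis. A picture is of the moment at which its call begins: read the wrist's pose just before it. camera_model takes no time and is no camera call; for the wrist camera it gives the pose at the moment of the call.
- ctrl.hand_in(): hands the job in, once; it reports no verdict.
The state is a dict: "time_s": time; "qpos": joint angles; "joint_vel": joint speeds; "tau": joint torques, N m; "ee_pos": TCP position; "eef_rot": TCP orientation; "force": force on the tool from outside, world axes, zero at the start; "moment": the same for the moment, N m; "grip_width": finger opening in m.
Only numpy, scipy, OpenCV 4.12 (cv2) and the standard library are available. Lean on these libraries where they do the work, as an engineer would, in place of code of your own. Each camera call takes 0.05 s, during which the arm holds its last target.

TASK

An order needs the bearing block that stands at the back of the yellow stock bin: first move the red-lidded jar and the blue-taped carton that block the way into the black clearing tray, standing upright, and then stand the bearing block on its base in the green order tray. With the block in its tray, put the jar and the carton back in the bin, each upright on the middle of the card of its own colour. Set everything down rather than dropping it, and leave the copper fitting and the rubber foot at the back of the bin where they are.

Things in the scene. Friction and masses are not known exactly. Their poses are not given: they have to be found in the camera images.
- stock_bin: Fixed yellow hopper bin, open on top, 190 (x) x 260 (y) x 80 mm high. Origin: centre of underside, z up, low front lip on the -x side. Walls 4 mm, floor 4 mm thick, inside 182 x 252 mm. Back wall 80 mm high; sides 80 mm at the back half, sloping down to the 30 mm front lip. Turned at most 0.2 rad from the world axes.
- card_red: Red flat card, 72 (x) x 92 (y) x 1 mm, fixed on the bin's floor in the front row, one of two side by side (104 mm between centres); the jar's place. Origin: its centre, level with the bin's inner floor; axes as the bin's. It can be the left or the right one. Things stand on it at the height of its origin.
- card_blue: Blue flat card of the same size and fixed in the same way beside the red one; the carton's place. Origin: its centre, level with the bin's inner floor; axes as the bin's.
- jar: Loose closed round jar, white with a red lid (white disc in its middle) and a red label band, diameter 60 mm, 110 mm high, straight sided, 0.25 to 0.46 kg. Stands upright on the red card at the start. Origin: centre of its underside, z up.
- carton: Loose upright brown cardboard carton with a blue band around it and a blue strip across its brown top, 52 x 52 mm square and 105 mm high, 0.2 to 0.4 kg, rigid. Stands on the blue card at the start. Origin: centre of its underside, z up, x and y square to its sides.
- bearing: Loose dark steel pillow-block bearing with a bright ring, 59 mm high, 0.3 to 0.6 kg. Foot 34 (x) x 72 (y) x 14 mm; above it a round housing 50 mm wide in y, 30 mm thick in x, bore along x 34 mm up. Origin: centre of underside, z up. Stands on the bin floor behind and between jar and carton, back wall about 60 mm behind it. Best gripped along its x, 35 to 50 mm up.
- clear_tray: Fixed black tray on the bench at one side of the bin (left or right), 210 (x) x 130 (y) x 22 mm high, walls 5 mm, inner space 200 x 120 mm, floor 5 mm thick. Origin: centre of its underside, z up, x along its length. Room for the jar and the carton side by side along x. Where things are cleared to.
- order_tray: Fixed green tray on the bench at the other side of the bin, 170 (x) x 130 (y) x 22 mm high, walls 5 mm, inner space 160 x 120 mm, floor 5 mm thick. Origin: centre of its underside, z up. Empty at the start; the bearing block goes here.
- copper_fitting: Loose copper stepped round fitting, 34 mm in diameter, 34 mm high, standing in a back corner of the bin. Bystander: leave alone. Origin: centre of its underside.
- rubber_foot: Loose black conical rubber foot, 36 mm in diameter, 26 mm high, standing in the other back corner of the bin. Bystander: leave alone. Origin: centre of its underside.

How it is judged:
On the way, in this order (a step that is already met when the one before it is completed fails the run):
1. jar and carton both stand upright and released in the black clearing tray, the bearing block not yet moved (x of jar in the frame of clear_tray between -0.085 and 0.085 m and y of jar in the frame of clear_tray between -0.05 and 0.05 m and z of each of jar, carton in the frame of clear_tray below 0.012 m and angle between each of jar, carton's own z axis and vertical below 0.12 rad and x of carton in the frame of clear_tray between -0.085 and 0.085 m and y of carton in the frame of clear_tray between -0.05 and 0.05 m and contact force between the fingers and jar below 0.1 N and contact force between the fingers and carton below 0.1 N and distance of bearing from where it was at the start of the episode below 0.02 m), for 0.2 s.
2. the bearing block stands released on its base in the green order tray while jar and carton are still in the clearing tray (x of bearing in the frame of order_tray between -0.07 and 0.07 m and y of bearing in the frame of order_tray between -0.055 and 0.055 m and z of bearing in the frame of order_tray below 0.012 m and angle between each of bearing, jar, carton's own z axis and vertical below 0.12 rad and x of jar in the frame of clear_tray between -0.085 and 0.085 m and y of jar in the frame of clear_tray between -0.05 and 0.05 m and z of each of jar, carton in the frame of clear_tray below 0.012 m and x of carton in the frame of clear_tray between -0.085 and 0.085 m and y of carton in the frame of clear_tray between -0.05 and 0.05 m and contact force between the fingers and bearing below 0.1 N and linear speed of bearing below 0.02 m/s), for 0.2 s.
At the end, for the whole second after the job is handed in: The bearing block stands on its base on the floor of the green order tray; the jar stands upright on the red card and the carton upright on the blue card, each within 15 mm of the card's centre; copper fitting and rubber foot are within 15 mm of where they were; all is released and at rest (x of bearing in the frame of order_tray between -0.07 and 0.07 m and y of bearing in the frame of order_tray between -0.055 and 0.055 m and z of bearing in the frame of order_tray below 0.012 m and angle between each of bearing, jar, carton's own z axis and vertical below 0.12 rad and horizontal distance between jar and card_red below 0.015 m and z of jar in the frame of card_red below 0.006 m and horizontal distance between carton and card_blue below 0.015 m and z of carton in the frame of card_blue below 0.006 m and distance of each of copper_fitting, rubber_foot from where it was at the start of the episode below 0.015 m and contact force between the fingers and jar below 0.1 N and contact force between the fingers and carton below 0.1 N and contact force between the fingers and bearing below 0.1 N and linear speed of each of jar, carton, bearing below 0.02 m/s); the robot touches nothing.
It fails at once if jar, carton or bearing block dropped (falling unheld faster than 0.9 m/s, a fall of about 40 mm) ((linear speed of jar above 0.9 m/s and contact force between the fingers and jar below 0.1 N) or (linear speed of carton above 0.9 m/s and contact force between the fingers and carton below 0.1 N) or (linear speed of bearing above 0.9 m/s and contact force between the fingers and bearing below 0.1 N)).
It fails at once if the copper fitting or the rubber foot moved more than 15 mm (distance of any of copper_fitting, rubber_foot from where it was at the start of the episode above 0.015 m).
It also fails if it takes over 138 s, if anything falls off the work surface, if the arm or the gripper's body presses on something with over 40 N, if the wrist force passes 120 N, or if a joint passes its speed limit or range.

## Working session

There is one attempt and no reset: what is moved stays moved. The work goes in short steps, Python scripts to look and compute and a shell command to move; the robot and the scene stay as the last step left them, time stands still between calls to the robot, and variables do not carry over. Pictures are saved under pics/ and viewed, and the job is handed in when it is done.

```bash
mkdir -p pics; ls; python3 - <<'E'
from station import ctrl
import cv2
print(ctrl.get_obs())
for n in ("side","top","wrist"):
    im=ctrl.camera(n); cv2.imwrite(f"pics/{n}0.png",im[:,:,::-1])
    m=ctrl.camera_model(n); print(n,m)
E
```

```text
pics
{'time_s': 0.0, 'qpos': array([-1.26259320e+00,  3.00497951e-01,  1.52157982e+00, -5.73213374e-06,
        1.32068459e+00, -6.65846733e-02]), 'joint_vel': array([ 0.0007549 ,  0.0003115 ,  0.00142213, -0.00114849,  0.00025535,
        0.00042049]), 'tau': array([ 8.55446451e-04, -5.31803226e+01, -3.52739596e+01,  7.08506349e-02,
        2.42993556e-02, -1.26439249e-04]), 'ee_pos': array([ 0.20127418, -0.51159759,  0.22687212]), 'eef_rot': array([-3.14042517e+00, -7.22872765e-05,  3.74789182e-01]), 'force': array([ 0.01489901, -0.53231628, -0.25769329]), 'moment': array([ 0.0354168 , -0.04696151,  0.01790543]), 'grip_width': 0.09409530878490754}
side {'fx': 436.9151084584593, 'fy': 436.9151084584593, 'cx': 313.9854599381055, 'cy': 246.36374358432042, 'R': array([[ 0.89632038, -0.44316156,  0.01475167],
       [-0.32355997, -0.67644252, -0.66161504],
       [ 0.30318101,  0.58824599, -0.74969856]]), 't': array([-0.52735117,  0.21603109,  0.65464335])}
top {'fx': 502.53901392883085, 'fy': 502.53901392883085, 'cx': 313.93858475867376, 'cy': 241.71873199887116, 'R': array([[ 0.02920486, -0.99954459, -0.00759537],
       [-0.9846218 , -0.02745783, -0.17252822],
       [ 0.17224109,  0.01251723, -0.98497529]]), 't': array([-0.00297526,  0.55927988,  0.82149551])}
wrist {'fx': 371.64829954431775, 'fy': 371.64829954431775, 'cx': 323.76565603765175, 'cy': 239.03320705872767, 'R': array([[ 0.36579404, -0.9306941 , -0.00179256],
       [-0.90028076, -0.35432763,  0.25287641],
       [-0.23598573, -0.09088688, -0.96749693]]), 't': array([-0.54823707, -0.02732255,  0.39058404])}
```

View pics/top0.png

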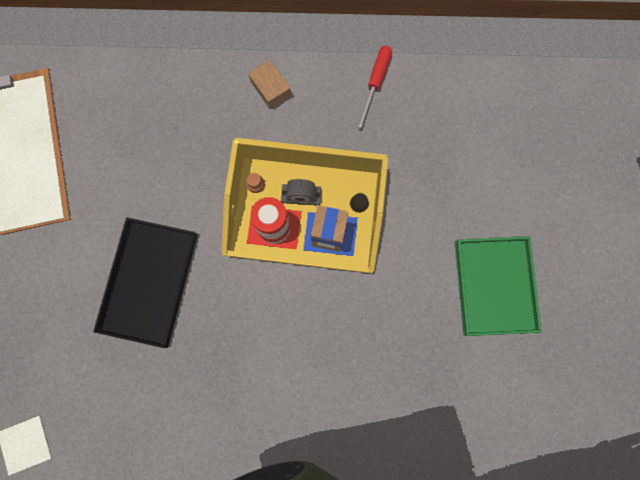

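View pics/side0.png

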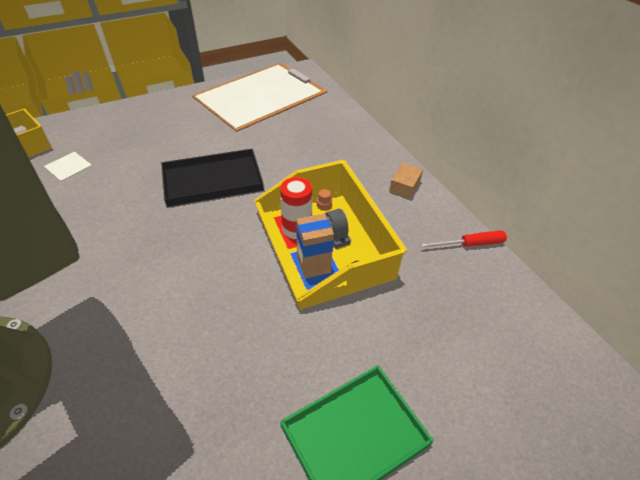

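View pics/wrist0.png

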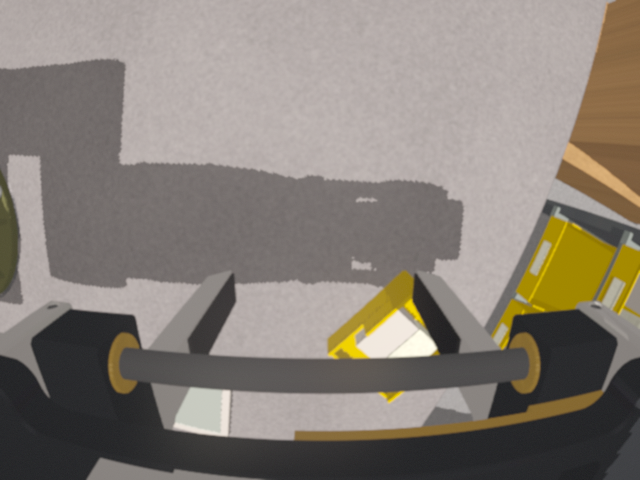

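The top view has +x up and +y left. The black tray is on the left at about (145,283), the green tray on the right at (498,285), and the bin in the middle. The jar lid is at (268,214) on the left red card and the carton at (330,228) on the right blue card. The bearing is behind them at (302,192). Next I'll measure.

```bash
cat > h.py <<'E'
import numpy as np, cv2
from station import ctrl
def ray(n,uv,m=None):
    m=m or ctrl.camera_model(n); K=np.array([[m['fx'],0,m['cx']],[0,m['fy'],m['cy']],[0,0,1]])
    R=np.array(m['R']);t=np.array(m['t']); uv=np.atleast_2d(np.array(uv,float))
    if n=='wrist':
        d=(uv-[m['cx'],m['cy']])/m['fx']; r=np.hypot(d[:,0],d[:,1])+1e-12
        c=np.c_[d[:,0]/r*np.sin(r),d[:,1]/r*np.sin(r),np.cos(r)]
    else: c=np.c_[uv,np.ones(len(uv))]@np.linalg.inv(K).T
    return -R.T@t, c@R
def plane(n,uv,z,m=None):
    o,d=ray(n,uv,m); return (o+d*((z-o[2])/d[:,2])[:,None])[:,:2]
def proj(n,X,m=None):
    m=m or ctrl.camera_model(n); c=np.atleast_2d(X)@np.array(m['R']).T+m['t']
    return np.c_[c[:,0]/c[:,2]*m['fx']+m['cx'],c[:,1]/c[:,2]*m['fy']+m['cy']]
def rect(pts):
    (c,(w,h),a)=cv2.minAreaRect((pts*1000).astype(np.float32)); return np.array(c)/1000,w,h,np.radians(a)
def big(mask):
    cs,_=cv2.findContours(mask.astype(np.uint8),cv2.RETR_EXTERNAL,cv2.CHAIN_APPROX_NONE)
    return max(cs,key=cv2.contourArea)[:,0,:]
E
python3 - <<'E'
from h import *
im=cv2.imread('pics/top0.png'); hsv=cv2.cvtColor(im,cv2.COLOR_BGR2HSV)
H,S,V=[hsv[...,i].astype(int) for i in range(3)]
def win(m,x0,y0,x1,y1):
    w=np.zeros_like(m);w[y0:y1,x0:x1]=1;return m&w
g=big((H>45)&(H<80)&(S>100)); print('green',rect(plane('top',g,.022)))
k=big(win(V<70,60,200,210,360)); print('black',rect(plane('top',k,.022)))
r=((H<5)|(H>174))&(S>150); rr=win(r,230,180,310,260); 
b=(H>105)&(H<125)&(S>120); bb=win(b,290,190,370,265)
# lid white disc
wd=win((S<60)&(V>190),255,200,282,228); p=big(wd); (c,rad)=cv2.minEnclosingCircle(p); 
M=cv2.moments(wd.astype(np.uint8),True); c2=(M['m10']/M['m00'],M['m01']/M['m00']);print('disc px',c,rad,c2,plane('top',[c2],.114))
y=big(win((H>18)&(H<32)&(S>120)&(V>80),210,130,400,280)); 
hull=cv2.approxPolyDP(cv2.convexHull(y),4,True)[:,0]; print('bin hull',hull.tolist())
crop=cv2.resize(im[130:280,215:395],None,fx=4,fy=4,interpolation=cv2.INTER_CUBIC); cv2.imwrite('pics/crop1.png',crop)
im=cv2.imread('pics/side0.png'); cv2.imwrite('pics/crop2.png',cv2.resize(im[150:320,245:415],None,fx=3.5,fy=3.5,interpolation=cv2.INTER_CUBIC))
E
```

```text
green (array([ 0.49570044, -0.30980823]), 168.0895233154297, 133.25010681152344, np.float64(0.07399266851551628))
black (array([0.48436084, 0.30642017]), 136.0497589111328, 208.14950561523438, np.float64(1.3852720031444885))
disc px (267.6290283203125, 213.88710021972656) 9.559192657470703 (267.7402135231317, 213.71886120996442) [[0.59154153 0.08814032]]
bin hull [[235, 138], [386, 155], [372, 272], [223, 254], [224, 196]]
```

View pics/crop1.png

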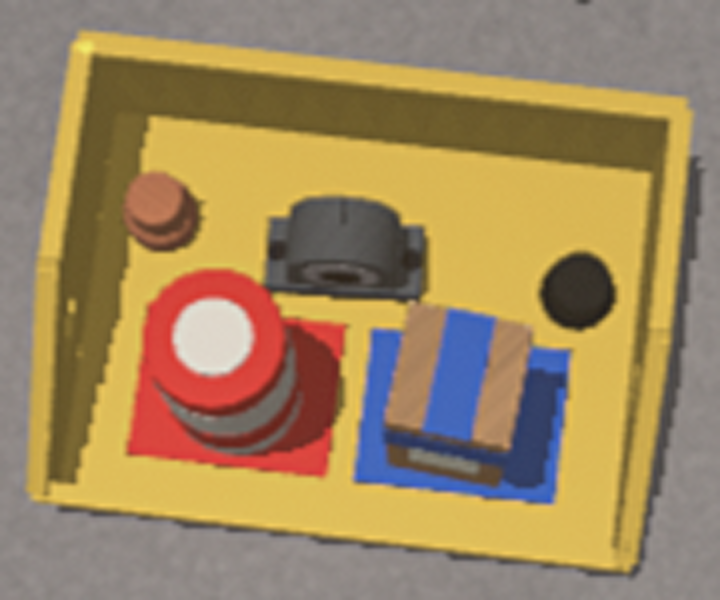

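View pics/crop2.png

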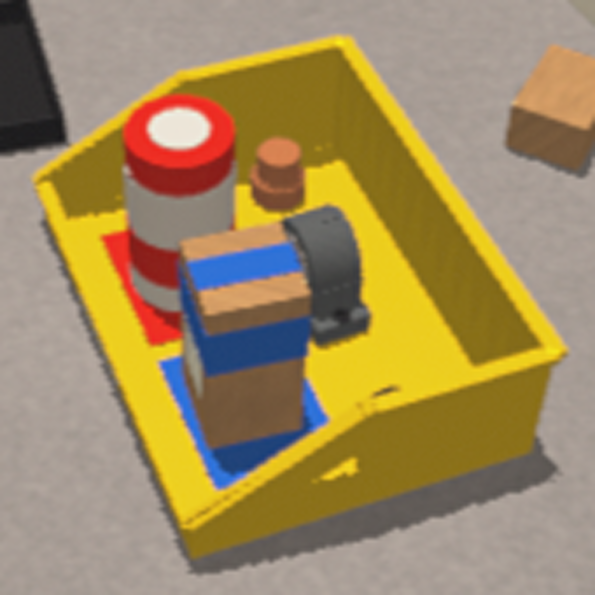

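The crops show the card corners, the carton's top corners and the bearing foot clearly. The bearing stands square to the bin, with the jar and the carton close in front of it.

```bash
python3 - <<'E'
from h import *
f=lambda l,z:plane('top',np.array(l)/4+[215,130]-0.375,z)
np.set_printoptions(precision=4,suppress=True)
yaw=lambda v:np.arctan2(v[1],v[0])
red=f([(348,324),(328,476),(127,455)],.005); print('red c',(red[0]+red[2])/2,'yaw',yaw(red[0]-red[1]),np.linalg.norm(red[0]-red[1]),np.linalg.norm(red[1]-red[2]))
bl=f([(370,328),(571,350),(553,502),(354,480)],.005); print('blue c',bl.mean(0),yaw(bl[0]-bl[3]),yaw(bl[1]-bl[2]),yaw(bl[0]-bl[1])-np.pi/2,np.linalg.norm(bl[0]-bl[3]),np.linalg.norm(bl[0]-bl[1]))
ct=f([(415,305),(532,325),(517,450),(388,428)],.109); print('carton',ct.mean(0),yaw(ct[0]-ct[3]),yaw(ct[1]-ct[2]),yaw(ct[0]-ct[1])-np.pi/2, [np.linalg.norm(ct[i]-ct[i-1]) for i in range(4)])
be=f([(270,216),(264,288),(420,300),(426,228)],.018); print('bearing foot',be.mean(0),yaw(be[1]-be[2])-np.pi/2,[np.linalg.norm(be[i]-be[i-1]) for i in range(4)])
br=f([(80,32),(690,98)],.08); print('back rim',br, yaw(br[0]-br[1])-np.pi/2)
fr=f([(30,500),(632,575)],.03); print('front',fr, yaw(fr[0]-fr[1])-np.pi/2)
# side: jar disc, carton corners
s=lambda l,z:plane('side',np.array(l)/3.5+[245,150]-0.36,z)
print('side disc',s([(179,129)],.114)); cs=s([(181,242),(285,222),(312,293),(203,318)],.109);print('side carton',cs.mean(0))
bs=s([(345,38),(566,353)],.08);print('side back rim',bs)
print('cf',f([(156,200)],.038),'rf',f([(578,285)],.03))
E
```

```text
red c [0.5922 0.0871] yaw -0.09418880397941544 0.07133676175666283 0.09207736109775932
blue c [ 0.5833 -0.0155] -0.07074532804327975 -0.10056003318390835 -0.08435597261670313 0.07109577331061952 0.0927917809351239
carton [ 0.5788 -0.0135] -0.18268216024991438 -0.09855202207920158 -0.14664289183997226 [np.float64(0.05211439804002161), np.float64(0.04829104038558671), np.float64(0.05199425568276262), np.float64(0.05266848741282479)]
bearing foot [0.652  0.0398] -0.05166321658171524 [np.float64(0.07163516645962807), np.float64(0.034014834519459115), np.float64(0.07118088784925218), np.float64(0.03395566394182924)]
back rim [[ 0.7329  0.1553]
 [ 0.7099 -0.1087]] -0.08676035794346437
front [[ 0.5348  0.1744]
 [ 0.5091 -0.091 ]] -0.09649186320447845
side disc [[0.5921 0.0866]]
side carton [ 0.5808 -0.0145]
side back rim [[ 0.7314  0.155 ]
 [ 0.7093 -0.1086]]
cf [[0.671  0.1245]] rf [[ 0.639  -0.0656]]
```

```bash
cat >> h.py <<'E'
def go(x,y,z,yaw):
    "tool-axis shift (mm) and spin from the measured pose to a TCP target; shift given for axes before and after the spin"
    o=ctrl.get_obs(); p=o['ee_pos']; cy=o['eef_rot'][2]; d=(np.array([x,y,z])-p)*1000
    s=(cy-yaw+np.pi)%(2*np.pi)-np.pi
    for nm,a in (('now',cy),('after',yaw)):
        print(nm,'x %.1f y %.1f z %.1f'%(d[0]*np.cos(a)+d[1]*np.sin(a),d[0]*np.sin(a)-d[1]*np.cos(a),-d[2]),end=' | ')
    print('spin %.3f'%s,'n %.1f'%(np.linalg.norm(d)/62.5),'tilt',o['eef_rot'][:2].round(3),'w %.4f'%o['grip_width'],'q6 %.2f'%o['qpos'][5],'t %.2f'%o['time_s'])
E
python3 -m creep '{"xyz":[[0,0,0],[0,0,0],[0,0,0]],"spin":[0.154,0.154,0.155]}' 94 20
python3 -c "
from h import *
go(.592,.0875,.22,-.088)"
```

```text
time_s: 0.52
ee_pos: [0.2013, -0.5117, 0.2272]
eef_rot: [-3.141, 0.0, -0.093]
force: [-0.2, -0.5, 0.4]
grip_width: 0.0941
now x 333.2 y -633.0 z 7.2 | after x 336.5 y -631.2 z 7.2 | spin -0.005 n 11.4 tilt [-3.141  0.   ] w 0.0941 q6 0.40 t 0.53
```

```bash
python3 -m creep '{"xyz":[[26,-49,0],[26,-49,0],[26,-49,0],[26,-49,0],[26,-49,0]],"spin":[0,0,0,0,0]}'
python3 -m creep '{"xyz":[[26,-49,0],[26,-49,0],[26,-49,0],[26,-49,0],[26,-49,0]],"spin":[0,0,0,0,0]}'
python3 -c "
from h import *
go(.592,.0875,.22,-.088)"
```

```text
time_s: 1.15
ee_pos: [0.353, -0.2776, 0.2275]
eef_rot: [3.142, -0.0, -0.088]
force: [0.5, -0.4, 0.3]
grip_width: 0.094
time_s: 1.78
ee_pos: [0.5042, -0.0449, 0.2274]
eef_rot: [3.142, 0.0, -0.088]
force: [0.2, -0.3, -0.6]
grip_width: 0.094
now x 75.8 y -139.6 z 7.4 | after x 75.8 y -139.6 z 7.4 | spin -0.000 n 2.5 tilt [3.142 0.   ] w 0.0940 q6 1.50 t 1.77
```

```bash
python3 -m creep '{"xyz":[[25,-47,0],[25,-47,0],[26,-46,0],[0,0,0],[0,0,0]],"spin":[0,0,0,0,0]}'
python3 -c "
from h import *
go(.592,.0875,.093,-.088)
im=ctrl.camera('wrist');cv2.imwrite('pics/w1.png',im[:,:,::-1])"
```

```text
time_s: 2.4
ee_pos: [0.5912, 0.0857, 0.227]
eef_rot: [3.141, 0.001, -0.088]
force: [-0.1, -1.1, 0.2]
grip_width: 0.0939
now x 0.7 y -1.8 z 134.0 | after x 0.7 y -1.8 z 134.0 | spin -0.000 n 2.1 tilt [3.141e+00 1.000e-03] w 0.0939 q6 1.74 t 2.40
```

View pics/w1.png

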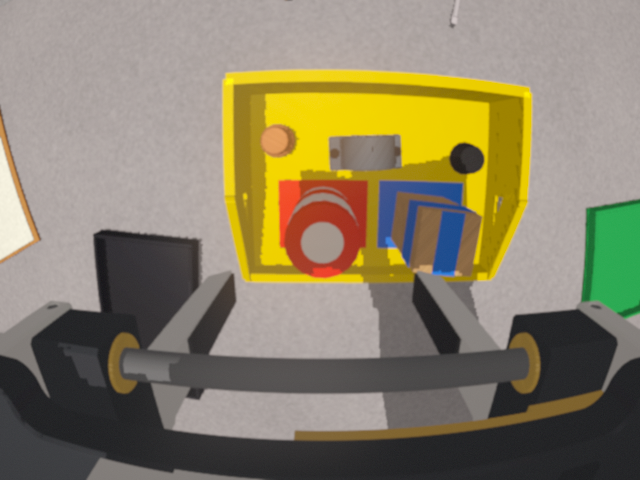

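The jar lid (disc at (322,242)) is centred between the jaws, and the carton at (440,235) is clear of the right finger. I'll go down and grip.

```bash
python3 -m creep '{"xyz":[[1,-2,30],[0,0,35],[0,0,35],[0,0,24],[0,0,10]],"spin":[0,0,0,0,0]}'
python3 -m creep '{"xyz":[[0,0,0],[0,0,0],[0,0,0],[0,0,0],[0,0,0]],"spin":[0,0,0,0,0]}' 50 25
python3 -m creep '{"xyz":[[0,0,0],[0,0,0],[0,0,0]],"spin":[0,0,0]}'
python3 -c "
from h import *
go(.592,.0875,.093,-.088)"
```

```text
time_s: 3.08
ee_pos: [0.592, 0.087, 0.0926]
eef_rot: [3.141, 0.001, -0.09]
force: [1.1, 0.4, -0.0]
grip_width: 0.0941
time_s: 3.7
ee_pos: [0.593, 0.0879, 0.0941]
eef_rot: [3.142, -0.001, -0.088]
force: [-0.2, -1.8, 5.2]
grip_width: 0.0596
time_s: 4.08
ee_pos: [0.593, 0.0879, 0.094]
eef_rot: [3.142, -0.001, -0.088]
force: [-0.2, -2.6, 5.9]
grip_width: 0.0594
now x -1.0 y 0.5 z 1.0 | after x -1.0 y 0.5 z 1.0 | spin -0.000 n 0.0 tilt [ 3.142e+00 -1.000e-03] w 0.0594 q6 1.75 t 4.08
```

```bash
python3 -m creep '{"xyz":[[0,0,-5],[0,0,-20],[0,0,-35],[0,0,-35],[0,0,-30]],"spin":[0,0,0,0,0]}' - 30
python3 -c "
from h import *
print(ctrl.get_obs()['force'])
go(.5286,.298,.22,-.1855)
im=ctrl.camera('side');cv2.imwrite('pics/s1.png',im[:,:,::-1])"
```

```text
time_s: 4.7
ee_pos: [0.5924, 0.0882, 0.2194]
eef_rot: [-3.141, 0.001, -0.088]
force: [0.5, 0.5, -3.9]
grip_width: 0.0595
[ 0.54268385  0.51419355 -3.86165061]
now x -82.0 y -203.4 z -0.6 | after x -101.4 y -194.4 z -0.6 | spin 0.097 n 3.5 tilt [-3.141e+00  1.000e-03] w 0.0595 q6 1.75 t 4.70
```

View pics/s1.png

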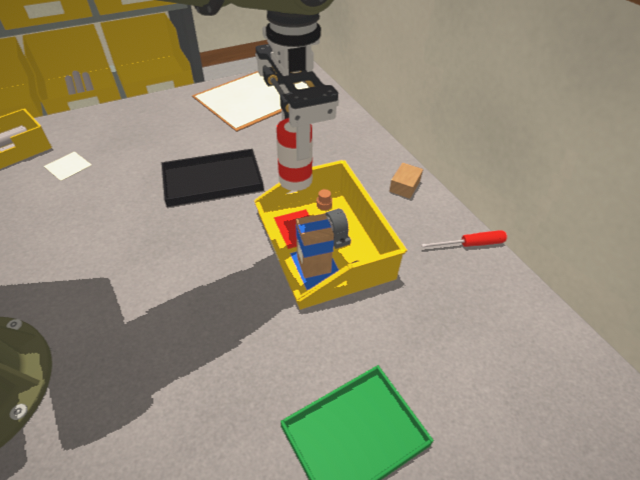

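The jar is held upright above the bin at about (295,155).

```bash
python3 -m creep '{"xyz":[[0,0,0],[-8,-15,0],[-18,-35,0],[-20,-38,0],[-20,-38,0]],"spin":[0.097,0,0,0,0]}'
python3 -m creep '{"xyz":[[-18,-35,0],[-12,-23,0],[-5,-10,0],[0,0,0],[0,0,0]],"spin":[0,0,0,0,0]}'
python3 -c "
from h import *
go(.5286,.298,.0955,-.1855)"
```

```text
time_s: 5.38
ee_pos: [0.5498, 0.2261, 0.2176]
eef_rot: [3.141, 0.001, -0.183]
force: [0.3, 0.7, -3.3]
grip_width: 0.0592
time_s: 6.0
ee_pos: [0.5294, 0.2965, 0.2182]
eef_rot: [3.141, 0.0, -0.186]
force: [-0.0, 0.1, -3.7]
grip_width: 0.0597
now x -1.0 y -1.3 z 122.7 | after x -1.0 y -1.3 z 122.7 | spin -0.000 n 2.0 tilt [3.141 0.   ] w 0.0597 q6 2.21 t 6.00
```

```bash
python3 -m creep '{"xyz":[[0,0,20],[0,0,35],[0,0,35],[0,0,20],[0,0,8]],"spin":[0,0,0,0,0]}'
python3 -m creep '{"xyz":[[0,0,2],[0,0,1],[0,0,0],[0,0,0]],"spin":[0,0,0,0]}'
python3 -c "
from h import *
go(.5286,.298,.0955,-.1855)"
```

```text
time_s: 6.62
ee_pos: [0.5292, 0.2963, 0.0994]
eef_rot: [3.141, 0.001, -0.186]
force: [-0.3, 0.3, -3.4]
grip_width: 0.0595
time_s: 7.12
ee_pos: [0.5293, 0.2974, 0.0979]
eef_rot: [-3.141, -0.001, -0.185]
force: [0.5, 1.1, -4.8]
grip_width: 0.0595
now x -0.8 y -0.4 z 2.4 | after x -0.8 y -0.4 z 2.4 | spin 0.000 n 0.0 tilt [-3.141e+00 -1.000e-03] w 0.0595 q6 2.21 t 7.12
```

```bash
python3 -m creep '{"xyz":[[0,0,1],[0,0,0],[0,0,1],[0,0,0],[0,0,0]],"spin":[0,0,0,0,0]}'
python3 -m creep '{"xyz":[[0,0,0.5],[0,0,0],[0,0,0]],"spin":[0,0,0]}'
```

```text
time_s: 7.75
ee_pos: [0.5292, 0.2973, 0.0954]
eef_rot: [-3.142, -0.0, -0.185]
force: [0.3, 0.5, -4.0]
grip_width: 0.0595
time_s: 8.12
ee_pos: [0.5292, 0.2973, 0.0951]
eef_rot: [-3.141, -0.0, -0.185]
force: [-1.4, -1.1, -1.0]
grip_width: 0.0596
```

Contact is beginning, so I'll release and rise.

```bash
python3 -m creep '{"xyz":[[0,0,0.4],[0,0,0],[0,0,0],[0,0,0]],"spin":[0,0,0,0]}' 70
python3 -m creep '{"xyz":[[0,0,0],[0,0,0]],"spin":[0,0]}' 94
python3 -m creep '{"xyz":[[0,0,-20],[0,0,-40],[0,0,-40],[0,0,-25],[0,0,0]],"spin":[0,0,0,0,0]}'
python3 -c "
from h import *
im=ctrl.camera('top');cv2.imwrite('pics/t1.png',im[:,:,::-1])
go(.580,-.014,.22,-.14)"
```

```text
time_s: 8.62
ee_pos: [0.5292, 0.2974, 0.0946]
eef_rot: [-3.141, -0.0, -0.185]
force: [-0.3, 1.2, -0.3]
grip_width: 0.0701
time_s: 8.88
ee_pos: [0.5292, 0.2973, 0.0946]
eef_rot: [-3.142, 0.0, -0.185]
force: [0.1, 0.8, -0.5]
grip_width: 0.0866
time_s: 9.5
ee_pos: [0.5297, 0.2976, 0.2213]
eef_rot: [-3.14, -0.003, -0.185]
force: [-0.3, -0.6, -0.9]
grip_width: 0.0939
now x 107.3 y 296.7 z -0.5 | after x 93.8 y 301.2 z -0.5 | spin -0.045 n 5.0 tilt [-3.141 -0.   ] w 0.0941 q6 2.21 t 9.55
```

View pics/t1.png

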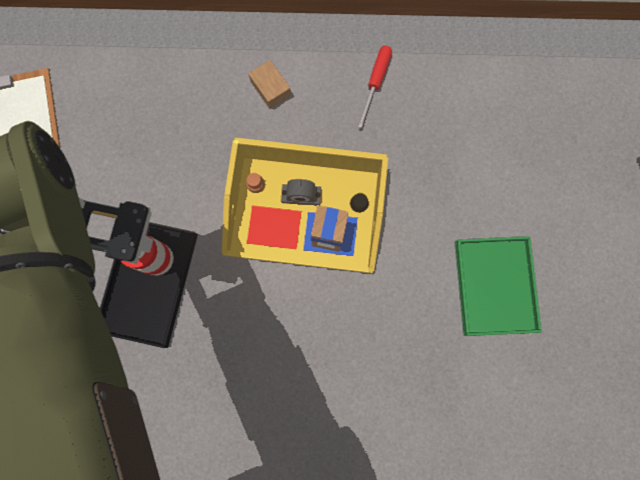

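The jar stands in the far half of the black tray, base near (160,262), and the red card is now fully visible. I'll measure it and go for the carton.

```bash
python3 -m creep '{"xyz":[[0,0,0],[13,43,0],[16,50,0],[16,50,0],[16,50,0]],"spin":[-0.045,0,0,0,0]}'
python3 -m creep '{"xyz":[[15,50,0],[13,43,0],[5,15,0],[0,0,0],[0,0,0]],"spin":[0,0,0,0,0]}'
python3 -c "
from h import *
go(.580,-.014,.093,-.14)
im=cv2.imread('pics/t1.png');hsv=cv2.cvtColor(im,cv2.COLOR_BGR2HSV);H,S,V=[hsv[...,i].astype(int) for i in range(3)]
m=(((H<5)|(H>174))&(S>150)); m[:, :230]=0; m[:,310:]=0;m[:190]=0
print('red card',rect(plane('top',big(m),.005)))
im=ctrl.camera('wrist');cv2.imwrite('pics/w2.png',im[:,:,::-1])"
```

```text
time_s: 10.18
ee_pos: [0.5622, 0.096, 0.2178]
eef_rot: [3.141, 0.002, -0.14]
force: [0.1, 0.0, -0.6]
grip_width: 0.0937
time_s: 10.8
ee_pos: [0.58, -0.0125, 0.2191]
eef_rot: [-3.141, 0.001, -0.139]
force: [0.5, 0.4, 0.5]
grip_width: 0.0937
now x 0.2 y 1.5 z 126.1 | after x 0.2 y 1.5 z 126.1 | spin 0.001 n 2.0 tilt [-3.141e+00  1.000e-03] w 0.0937 q6 1.62 t 10.80
red card (array([0.59203156, 0.08788345]), 89.8909912109375, 69.94042205810547, np.float64(1.4804668294674255))
```

View pics/w2.png

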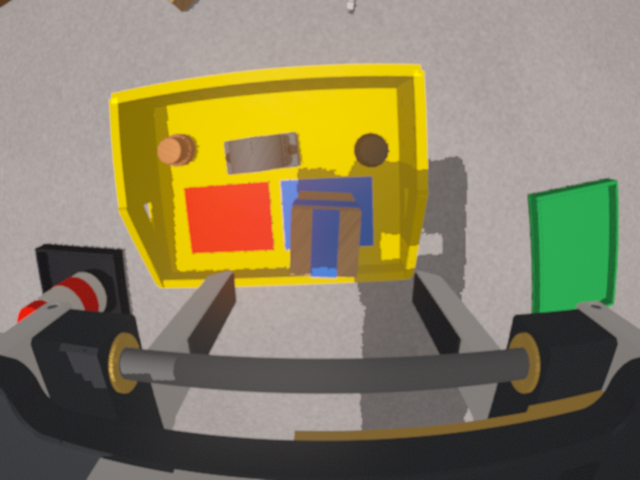

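The carton (325,240) is centred and square between the fingers.

```bash
python3 -m creep '{"xyz":[[0,1,30],[0,0,35],[0,0,35],[0,0,21],[0,0,5]],"spin":[0,0,0,0,0]}'
python3 -m creep '{"xyz":[[0,0,0],[0,0,0],[0,0,0],[0,0,0],[0,0,0]],"spin":[0,0,0,0,0]}' 44 25
python3 -m creep '{"xyz":[[0,0,0],[0,0,0],[0,0,0]],"spin":[0,0,0]}'
python3 -m creep '{"xyz":[[0,0,-5],[0,0,-20],[0,0,-35],[0,0,-35],[0,0,-30]],"spin":[0,0,0,0,0]}' - 30
python3 -c "
from h import *
go(.440,.3147,.22,-.1855)"
```

```text
time_s: 11.48
ee_pos: [0.5794, -0.0138, 0.0924]
eef_rot: [3.142, 0.002, -0.139]
force: [-0.1, -0.4, 0.7]
grip_width: 0.0938
time_s: 12.1
ee_pos: [0.5802, -0.0148, 0.0938]
eef_rot: [-3.141, -0.001, -0.14]
force: [0.3, 0.3, 1.1]
grip_width: 0.0521
time_s: 12.48
ee_pos: [0.5802, -0.0148, 0.0938]
eef_rot: [-3.141, -0.001, -0.14]
force: [0.6, 1.9, 3.8]
grip_width: 0.0521
time_s: 13.1
ee_pos: [0.5797, -0.015, 0.2195]
eef_rot: [3.141, 0.001, -0.14]
force: [-0.1, 0.9, -4.3]
grip_width: 0.0524
now x -184.5 y -306.9 z -0.5 | after x -198.1 y -298.3 z -0.5 | spin 0.045 n 5.7 tilt [3.141e+00 1.000e-03] w 0.0524 q6 1.62 t 13.10
```

```bash
python3 -m creep '{"xyz":[[0,0,0],[-12,-18,0],[-26,-39,0],[-32,-48,0],[-32,-48,0]],"spin":[0.045,0,0,0,0]}'
python3 -m creep '{"xyz":[[-32,-48,0],[-32,-48,0],[-22,-33,0],[-10,-16,0],[0,0,0]],"spin":[0,0,0,0,0]}'
python3 -c "
from h import *
go(.440,.3147,.10,-.1855)"
```

```text
time_s: 13.72
ee_pos: [0.5062, 0.1563, 0.218]
eef_rot: [3.141, 0.001, -0.184]
force: [0.6, 0.7, -3.1]
grip_width: 0.0528
time_s: 14.35
ee_pos: [0.4396, 0.3151, 0.2182]
eef_rot: [3.141, 0.001, -0.183]
force: [0.1, -0.0, -3.2]
grip_width: 0.0523
now x 0.5 y 0.3 z 118.2 | after x 0.5 y 0.3 z 118.2 | spin 0.002 n 1.9 tilt [3.141e+00 1.000e-03] w 0.0523 q6 2.31 t 14.35
```

```bash
python3 -m creep '{"xyz":[[0,0,20],[0,0,35],[0,0,35],[0,0,20],[0,0,8]],"spin":[0,0,0,0,0]}'
python3 -m creep '{"xyz":[[0,0,2],[0,0,1],[0,0,0],[0,0,0]],"spin":[0,0,0,0]}'
python3 -m creep '{"xyz":[[0,0,1],[0,0,0],[0,0,0]],"spin":[0,0,0]}'
```

```text
time_s: 14.98
ee_pos: [0.4404, 0.3133, 0.0995]
eef_rot: [3.14, 0.001, -0.186]
force: [0.0, 0.3, -3.2]
grip_width: 0.0524
time_s: 15.48
ee_pos: [0.4404, 0.3146, 0.098]
eef_rot: [-3.141, -0.0, -0.185]
force: [0.1, -0.3, -3.6]
grip_width: 0.052
time_s: 15.85
ee_pos: [0.4403, 0.3145, 0.0966]
eef_rot: [3.142, 0.0, -0.185]
force: [-0.2, -0.2, -3.1]
grip_width: 0.0521
```

```bash
python3 -m creep '{"xyz":[[0,0,1],[0,0,0],[0,0,0.7],[0,0,0],[0,0,0]],"spin":[0,0,0,0,0]}'
```

```text
time_s: 16.48
ee_pos: [0.4403, 0.3145, 0.0948]
eef_rot: [3.142, 0.0, -0.185]
force: [-0.3, -0.0, -3.6]
grip_width: 0.0525
```

```bash
python3 -m creep '{"xyz":[[0,0,0.5],[0,0,0],[0,0,0.4],[0,0,0],[0,0,0]],"spin":[0,0,0,0,0]}'
```

```text
time_s: 17.1
ee_pos: [0.4405, 0.3148, 0.0946]
eef_rot: [-3.141, -0.001, -0.185]
force: [-1.0, -0.5, 7.1]
grip_width: 0.0525
```

```bash
python3 -m creep '{"xyz":[[0,0,0],[0,0,0],[0,0,0],[0,0,0]],"spin":[0,0,0,0]}' 65
python3 -m creep '{"xyz":[[0,0,0],[0,0,0]],"spin":[0,0]}' 90
python3 -m creep '{"xyz":[[0,0,-20],[0,0,-40],[0,0,-40],[0,0,-40],[0,0,0]],"spin":[0,0,0,0,0]}'
python3 -m creep '{"xyz":[[0,0,0],[0,0,0],[0,0,0],[0,0,0],[0,0,0]],"spin":[-0.17,-0.17,-0.17,-0.17,-0.17]}'
python3 -m creep '{"xyz":[[0,0,0],[0,0,0],[0,0,0],[0,0,0],[0,0,0]],"spin":[-0.17,-0.17,-0.17,-0.17,-0.15]}' 60
python3 -c "
from h import *
go(.652,.040,.18,1.5)"
```

```text
time_s: 17.6
ee_pos: [0.4403, 0.3145, 0.0939]
eef_rot: [3.142, 0.0, -0.185]
force: [-0.2, -0.2, -0.2]
grip_width: 0.065
time_s: 17.85
ee_pos: [0.4403, 0.3145, 0.0939]
eef_rot: [-3.142, -0.0, -0.185]
force: [0.5, 0.3, 0.2]
grip_width: 0.0817
time_s: 18.48
ee_pos: [0.4411, 0.315, 0.2369]
eef_rot: [-3.138, -0.004, -0.185]
force: [-0.5, -0.1, -0.3]
grip_width: 0.0902
time_s: 19.1
ee_pos: [0.44, 0.3143, 0.2327]
eef_rot: [-3.141, 0.002, 0.67]
force: [0.6, -0.6, 0.2]
grip_width: 0.0901
time_s: 19.73
ee_pos: [0.44, 0.3143, 0.2327]
eef_rot: [-3.14, 0.001, 1.5]
force: [0.8, -0.1, 0.7]
grip_width: 0.0601
now x -258.6 y 230.9 z 52.7 | after x -258.6 y 230.9 z 52.7 | spin 0.000 n 5.6 tilt [-3.14e+00  1.00e-03] w 0.0601 q6 0.62 t 19.73
```

```bash
python3 -m creep '{"xyz":[[-37,33,0],[-37,33,0],[-37,33,0],[-37,33,0],[-37,33,0]],"spin":[0,0,0,0,0]}'
python3 -m creep '{"xyz":[[-37,33,0],[-27,24,0],[-10,9,0],[0,0,0],[0,0,0]],"spin":[0,0,0,0,0]}'
python3 -c "
from h import *
go(.652,.040,.05,1.5)
m=ctrl.camera_model('wrist')
im=ctrl.camera('wrist');cv2.imwrite('pics/w3.png',im[:,:,::-1]); import pickle;pickle.dump(m,open('w3.pkl','wb'))
im=ctrl.camera('side');cv2.imwrite('pics/s3.png',im[:,:,::-1])
"
```

```text
time_s: 20.35
ee_pos: [0.5913, 0.1161, 0.2326]
eef_rot: [-3.14, 0.0, 1.495]
force: [-0.5, 0.3, -0.4]
grip_width: 0.0597
time_s: 20.98
ee_pos: [0.6504, 0.0399, 0.2338]
eef_rot: [-3.141, -0.0, 1.496]
force: [-0.7, -0.1, -0.9]
grip_width: 0.0598
now x 0.2 y 1.6 z 183.8 | after x 0.2 y 1.6 z 183.8 | spin -0.004 n 2.9 tilt [-3.141 -0.   ] w 0.0598 q6 0.08 t 20.98
```

View pics/w3.png

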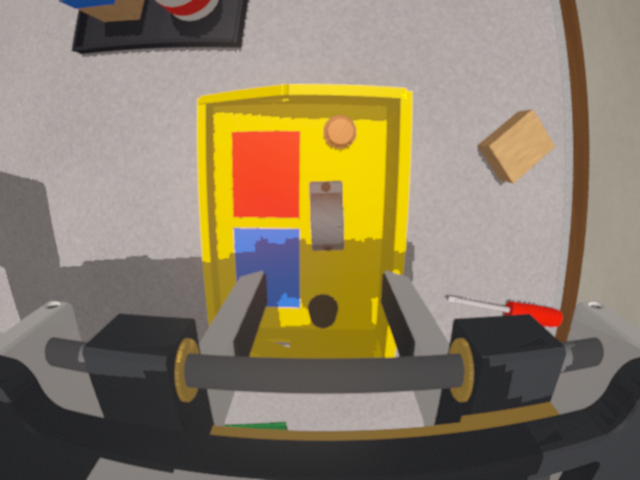

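View pics/s3.png

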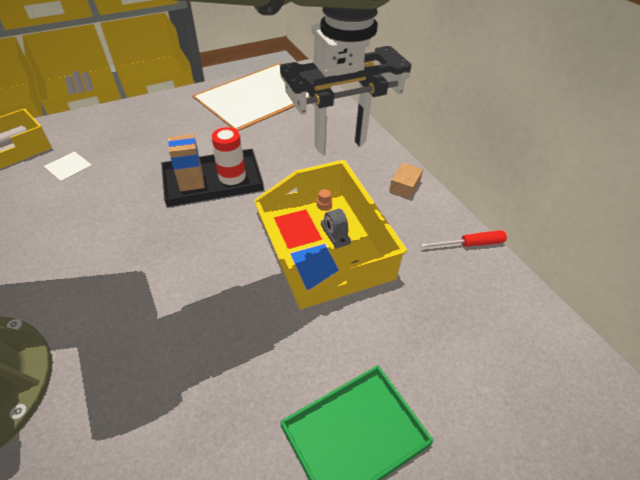

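The side view shows both items upright in the black tray (188,165 and 228,157). In the wrist view the bearing is at (327,215), between the jaw lines. I'll check its pose in a zoom.

```bash
python3 -c "
import cv2
im=cv2.imread('pics/w3.png');cv2.imwrite('pics/c3.png',cv2.resize(im[165:265,285:375],None,fx=6,fy=6,interpolation=cv2.INTER_CUBIC))
im=cv2.imread('pics/s3.png');cv2.imwrite('pics/c3s.png',cv2.resize(im[190:265,300:375],None,fx=7,fy=7,interpolation=cv2.INTER_CUBIC))"
```

```text
(no output)
```

View pics/c3.png

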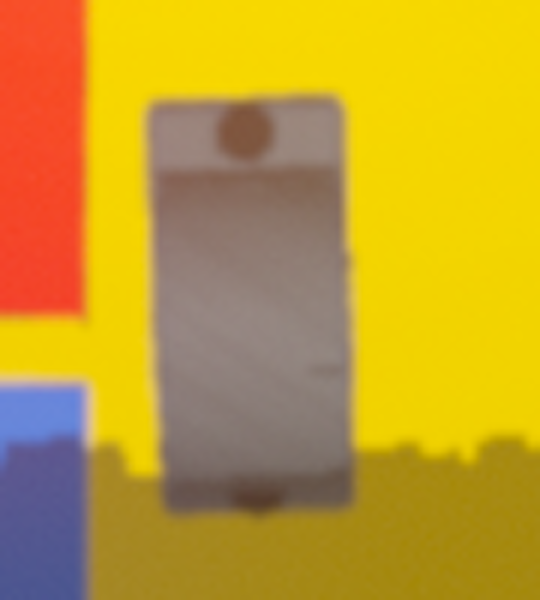

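View pics/c3s.png

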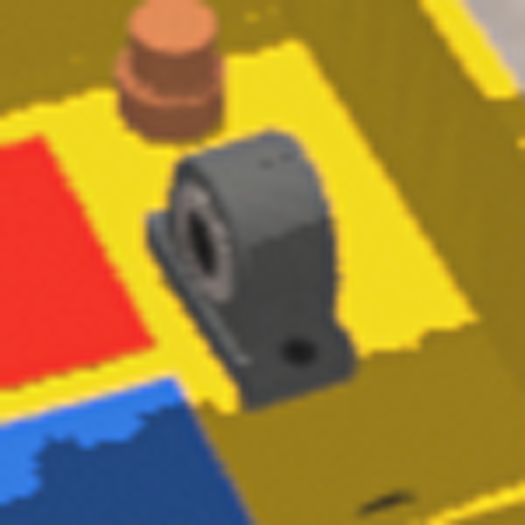

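```bash
python3 -c "
from h import *
import pickle
m=pickle.load(open('w3.pkl','rb'))
f=lambda l,z:plane('wrist',np.array(l)/6+[285,165]-.42,z,m)
p=f([(148,102),(340,96),(355,506),(166,512)],.018)
print(p.mean(0),p)
a=p[0]-p[3];b=p[1]-p[2];print(np.arctan2(-a[0],a[1]),np.arctan2(-b[0],b[1]))
r=f([(85,315),(85,385)],.005);print('card corners',r)
"
```

```text
[0.65168909 0.04101613] [[0.6368473  0.0773788 ]
 [0.66896349 0.07599376]
 [0.66691738 0.00465621]
 [0.63402816 0.00603574]]
-0.03949472607459994 -0.028674204409676312
card corners [[0.62202375 0.03940684]
 [0.62088075 0.02677516]]
```

```bash
python3 -m creep '{"xyz":[[0,0,10],[0,1.5,40],[0,0,50],[0,0,45],[0,0,25]],"spin":[-0.034,0,0,0,0]}'
python3 -m creep '{"xyz":[[0,0,10],[0,0,2],[0,0,0],[0,0,0]],"spin":[0,0,0,0]}'
python3 -c "
from h import *
go(.652,.0405,.05,1.53)"
```

```text
time_s: 21.7
ee_pos: [0.6511, 0.039, 0.0607]
eef_rot: [-3.138, 0.0, 1.531]
force: [0.6, 0.2, -0.4]
grip_width: 0.0601
time_s: 22.2
ee_pos: [0.6529, 0.0387, 0.053]
eef_rot: [3.14, -0.0, 1.529]
force: [-0.0, 0.0, 0.3]
grip_width: 0.06
now x 1.8 y -1.0 z 3.0 | after x 1.8 y -1.0 z 3.0 | spin -0.001 n 0.1 tilt [ 3.14 -0.  ] w 0.0600 q6 0.05 t 22.20
```

```bash
python3 -m creep '{"xyz":[[1.5,-1,2],[0,0,1],[0,0,0]],"spin":[0,0,0]}'
python3 -m creep '{"xyz":[[0,0,0],[0,0,0],[0,0,0],[0,0,0],[0,0,0]],"spin":[0,0,0,0,0]}' 20 30
python3 -m creep '{"xyz":[[0,0,0],[0,0,0],[0,0,0]],"spin":[0,0,0]}'
```

```text
time_s: 22.58
ee_pos: [0.6515, 0.0402, 0.0489]
eef_rot: [-3.141, 0.0, 1.529]
force: [-1.0, -0.6, -0.6]
grip_width: 0.0603
time_s: 23.2
ee_pos: [0.6518, 0.0402, 0.0491]
eef_rot: [3.141, -0.0, 1.529]
force: [3.1, -0.8, 0.1]
grip_width: 0.03
time_s: 23.58
ee_pos: [0.6517, 0.0402, 0.0491]
eef_rot: [3.141, -0.0, 1.529]
force: [4.0, -0.9, 1.1]
grip_width: 0.0298
```

```bash
python3 -m creep '{"xyz":[[0,0,-5],[0,0,-20],[0,0,-40],[0,0,-45],[0,0,-30]],"spin":[0,0,0,0,0]}' - 35
python3 -c "
from h import *
print(ctrl.get_obs()['force'])
go(.4957,-.3098,.19,1.645)"
```

```text
time_s: 24.2
ee_pos: [0.6515, 0.0403, 0.1925]
eef_rot: [3.14, -0.0, 1.529]
force: [0.1, -0.5, -4.9]
grip_width: 0.0301
[ 0.11439076 -0.46137535 -4.90655098]
now x -356.3 y -141.0 z 2.5 | after x -337.6 y -181.4 z 2.5 | spin -0.116 n 6.1 tilt [ 3.14 -0.  ] w 0.0301 q6 0.05 t 24.20
```

```bash
python3 -m creep '{"xyz":[[0,0,0],[-20,-11,0],[-43,-23,0],[-50,-27,0],[-50,-27,0]],"spin":[-0.116,0,0,0,0]}'
python3 -m creep '{"xyz":[[-50,-27,0],[-50,-27,0],[-45,-24,0],[-25,-13,0],[-5,-2,0]],"spin":[0,0,0,0,0]}'
python3 -m creep '{"xyz":[[0,0,0],[0,0,20],[0,0,40],[0,0,40],[0,0,20]],"spin":[0,0,0,0,0]}'
python3 -c "
from h import *
go(.4957,-.3098,.052,1.645)"
```

```text
time_s: 24.82
ee_pos: [0.574, -0.131, 0.1892]
eef_rot: [-3.141, -0.0, 1.643]
force: [0.4, -1.2, -5.2]
grip_width: 0.0295
time_s: 25.45
ee_pos: [0.4942, -0.3121, 0.1891]
eef_rot: [-3.141, -0.0, 1.64]
force: [-0.2, 1.0, -4.7]
grip_width: 0.0295
time_s: 26.08
ee_pos: [0.4956, -0.3086, 0.0668]
eef_rot: [-3.139, -0.002, 1.646]
force: [-0.1, -0.3, -4.7]
grip_width: 0.0296
now x -1.2 y -0.0 z 14.8 | after x -1.2 y -0.0 z 14.8 | spin 0.001 n 0.2 tilt [-3.139e+00 -2.000e-03] w 0.0296 q6 -0.69 t 26.07
```

```bash
python3 -m creep '{"xyz":[[0,0,9],[0,0,4],[0,0,1],[0,0,0],[0,0,0]],"spin":[0,0,0,0,0]}'
python3 -m creep '{"xyz":[[0,0,0.7],[0,0,0],[0,0,0.7],[0,0,0],[0,0,0]],"spin":[0,0,0,0,0]}'
```

```text
time_s: 26.7
ee_pos: [0.4962, -0.3104, 0.0555]
eef_rot: [3.141, 0.001, 1.645]
force: [-0.2, 0.1, -6.2]
grip_width: 0.0299
time_s: 27.32
ee_pos: [0.496, -0.3102, 0.0535]
eef_rot: [3.142, -0.0, 1.645]
force: [-0.2, 0.0, -6.2]
grip_width: 0.0297
```

```bash
python3 -m creep '{"xyz":[[0,0,1],[0,0,0],[0,0,1],[0,0,0],[0,0,0]],"spin":[0,0,0,0,0]}'
python3 -m creep '{"xyz":[[0,0,1],[0,0,0],[0,0,0.5],[0,0,0],[0,0,0]],"spin":[0,0,0,0,0]}'
```

```text
time_s: 27.95
ee_pos: [0.496, -0.3102, 0.0515]
eef_rot: [-3.142, -0.0, 1.645]
force: [0.1, 0.4, -5.8]
grip_width: 0.0298
time_s: 28.58
ee_pos: [0.496, -0.3103, 0.0501]
eef_rot: [3.141, 0.0, 1.645]
force: [-1.0, -0.1, -4.5]
grip_width: 0.03
```

```bash
python3 -m creep '{"xyz":[[0,0,0.5],[0,0,0],[0,0,0]],"spin":[0,0,0]}'
python3 -m creep '{"xyz":[[0,0,0.3],[0,0,0],[0,0,0],[0,0,0],[0,0,0]],"spin":[0,0,0,0,0]}' 45
python3 -m creep '{"xyz":[[0,0,0],[0,0,0],[0,0,-15],[0,0,-40],[0,0,-50]],"spin":[0,0,0,0,0]}' 60
python3 -m creep '{"xyz":[[0,0,-50],[0,0,-30],[0,0,0]],"spin":[0,0,0]}' 
python3 -c "
from h import *
im=ctrl.camera('side');cv2.imwrite('pics/s4.png',im[:,:,::-1])
go(.4403,.3145,.235,-.1855)"
```

```text
time_s: 28.95
ee_pos: [0.4961, -0.3103, 0.0501]
eef_rot: [3.141, 0.0, 1.645]
force: [-3.9, 3.0, 5.7]
grip_width: 0.0298
time_s: 29.58
ee_pos: [0.496, -0.3103, 0.0492]
eef_rot: [3.142, 0.0, 1.645]
force: [0.2, 0.0, 0.4]
grip_width: 0.0453
time_s: 30.2
ee_pos: [0.4957, -0.3101, 0.1559]
eef_rot: [-3.141, -0.001, 1.645]
force: [0.4, -0.6, 0.6]
grip_width: 0.0598
time_s: 30.58
ee_pos: [0.4965, -0.3106, 0.2375]
eef_rot: [3.138, 0.003, 1.645]
force: [1.5, 0.5, -0.7]
grip_width: 0.06
now x 627.2 y -9.4 z 0.3 | after x -170.0 y -603.8 z 0.3 | spin 1.830 n 10.0 tilt [3.14e+00 1.00e-03] w 0.0600 q6 -0.70 t 30.62
```

View pics/s4.png

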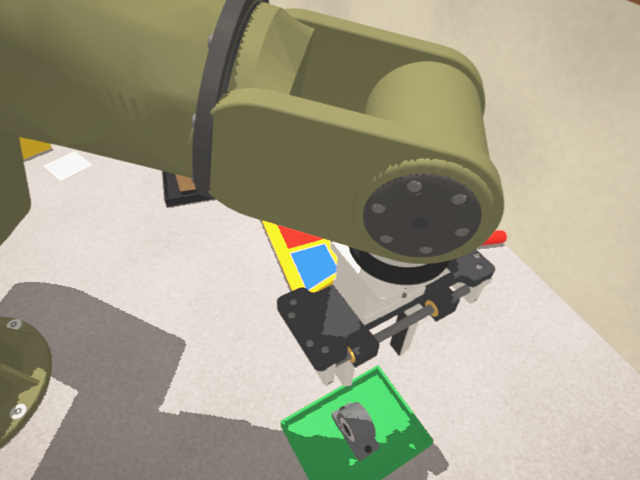

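The bearing stands upright in the green tray (355,430). Now back to the carton.

```bash
python3 -m creep '{"xyz":[[57,-1,0],[57,-1,0],[57,-1,0],[57,-1,0],[57,-1,0]],"spin":[0,0,0,0,0]}' 94
python3 -m creep '{"xyz":[[57,-1,0],[57,-1,0],[57,-1,0],[57,-1,0],[57,-1,0]],"spin":[0,0,0,0,0]}'
python3 -m creep '{"xyz":[[50,0,0],[0,0,0],[0,0,0],[0,0,0],[0,0,0]],"spin":[0,0.17,0.17,0.17,0.17]}'
python3 -m creep '{"xyz":[[0,0,0],[0,0,0],[0,0,0],[0,0,0],[0,0,0]],"spin":[0.17,0.17,0.17,0.17,0.17]}'
python3 -m creep '{"xyz":[[0,0,0],[0,0,0],[0,0,0],[0,0,0]],"spin":[0.15,0.15,0,0]}'
python3 -c "
from h import *
go(.4403,.3145,.0939,-.1855)
im=ctrl.camera('wrist');cv2.imwrite('pics/w4.png',im[:,:,::-1])"
```

```text
time_s: 31.25
ee_pos: [0.469, -0.0246, 0.2331]
eef_rot: [-3.14, -0.0, 1.645]
force: [0.6, 0.6, -0.9]
grip_width: 0.0937
time_s: 31.88
ee_pos: [0.4429, 0.2591, 0.2331]
eef_rot: [-3.14, 0.001, 1.645]
force: [1.0, -1.0, 0.0]
grip_width: 0.0939
time_s: 32.5
ee_pos: [0.4397, 0.3071, 0.2328]
eef_rot: [-3.141, 0.002, 0.959]
force: [0.0, 0.1, 0.2]
grip_width: 0.0937
time_s: 33.12
ee_pos: [0.4397, 0.307, 0.2329]
eef_rot: [3.141, 0.002, 0.109]
force: [1.1, -0.2, -0.4]
grip_width: 0.0938
time_s: 33.62
ee_pos: [0.44, 0.3072, 0.2336]
eef_rot: [3.141, 0.001, -0.182]
force: [0.2, 0.7, 0.1]
grip_width: 0.0938
now x -1.0 y -7.2 z 139.7 | after x -1.1 y -7.2 z 139.7 | spin 0.004 n 2.2 tilt [3.141e+00 1.000e-03] w 0.0938 q6 2.29 t 33.62
```

View pics/w4.png

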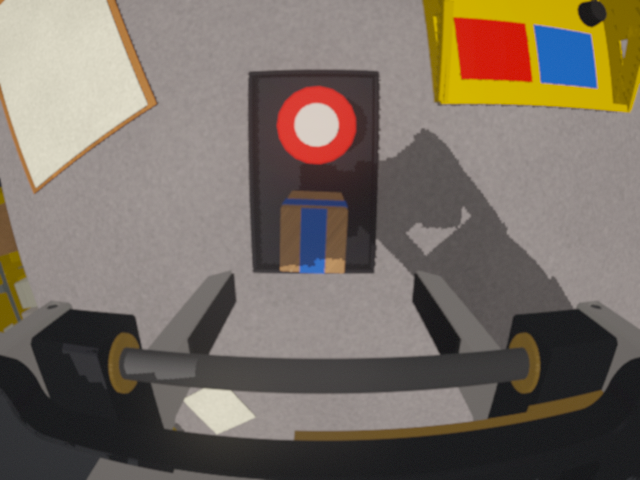

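The carton (313,235) and the jar (316,125) both stand upright and square in the tray. I'll descend on the carton.

```bash
python3 -m creep '{"xyz":[[-1,-7,20],[0,0,40],[0,0,40],[0,0,28],[0,0,9]],"spin":[0.004,0,0,0,0]}'
python3 -m creep '{"xyz":[[0,0,2],[0,0,0],[0,0,0]],"spin":[0,0,0]}'
python3 -c "
from h import *
go(.4403,.3145,.0939,-.1855)"
```

```text
time_s: 34.3
ee_pos: [0.4399, 0.314, 0.0957]
eef_rot: [3.14, 0.002, -0.188]
force: [0.1, 0.9, 0.3]
grip_width: 0.0942
time_s: 34.67
ee_pos: [0.4408, 0.3146, 0.0962]
eef_rot: [-3.141, -0.001, -0.189]
force: [-0.3, 1.1, 0.4]
grip_width: 0.0941
now x -0.5 y 0.2 z 2.3 | after x -0.5 y 0.2 z 2.3 | spin -0.003 n 0.0 tilt [-3.141e+00 -1.000e-03] w 0.0941 q6 2.31 t 34.67
```

```bash
python3 -m creep '{"xyz":[[0,0,0],[0,0,0],[0,0,0],[0,0,0],[0,0,0]],"spin":[0,0,0,0,0]}' 44 25
python3 -m creep '{"xyz":[[0,0,0],[0,0,0],[0,0,0]],"spin":[0,0,0]}'
python3 -m creep '{"xyz":[[0,0,-5],[0,0,-20],[0,0,-35],[0,0,-35],[0,0,-30]],"spin":[0,0,0,0,0]}' - 30
python3 -c "
from h import *
go(.583,-.0155,.22,-.09)"
```

```text
time_s: 35.3
ee_pos: [0.4405, 0.3145, 0.0953]
eef_rot: [-3.141, -0.0, -0.189]
force: [0.7, 0.9, -1.1]
grip_width: 0.0525
time_s: 35.67
ee_pos: [0.4405, 0.3145, 0.0953]
eef_rot: [-3.141, -0.0, -0.189]
force: [0.6, 2.1, 0.5]
grip_width: 0.0524
time_s: 36.3
ee_pos: [0.4403, 0.3141, 0.2216]
eef_rot: [3.141, -0.0, -0.189]
force: [0.6, -0.3, -3.2]
grip_width: 0.0519
now x 202.1 y 296.9 z 1.6 | after x 171.7 y 315.5 z 1.6 | spin -0.099 n 5.7 tilt [ 3.141 -0.   ] w 0.0519 q6 2.31 t 36.30
```

```bash
python3 -m creep '{"xyz":[[0,0,0],[10,18,0],[22,40,0],[28,52,0],[28,52,0]],"spin":[-0.099,0,0,0,0]}'
python3 -m creep '{"xyz":[[28,52,0],[26,48,0],[20,37,0],[9,16,0],[0,0,0]],"spin":[0,0,0,0,0]}'
python3 -c "
from h import *
go(.583,-.0155,.0943,-.09)
im=ctrl.camera('wrist');cv2.imwrite('pics/w5.png',im[:,:,::-1])"
```

```text
time_s: 36.92
ee_pos: [0.5137, 0.1434, 0.2203]
eef_rot: [3.141, 0.0, -0.09]
force: [1.3, 0.5, -2.8]
grip_width: 0.0524
time_s: 37.55
ee_pos: [0.5823, -0.0152, 0.2199]
eef_rot: [3.142, 0.001, -0.091]
force: [0.6, -0.5, -3.0]
grip_width: 0.0523
now x 0.7 y 0.2 z 125.6 | after x 0.7 y 0.2 z 125.6 | spin -0.001 n 2.0 tilt [3.142e+00 1.000e-03] w 0.0523 q6 1.57 t 37.55
```

View pics/w5.png

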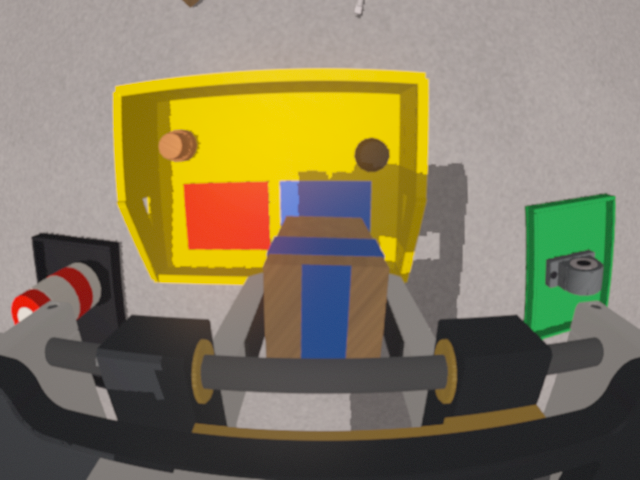

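The carton is above the blue card (column about 325, card centre about 326) and the bearing stands in the green tray (575,272). Lowering.

```bash
python3 -m creep '{"xyz":[[1,0,20],[0,0,35],[0,0,35],[0,0,22],[0,0,8]],"spin":[0,0,0,0,0]}'
python3 -m creep '{"xyz":[[0,0,1],[0,0,1],[0,0,0],[0,0,0],[0,0,0]],"spin":[0,0,0,0,0]}'
python3 -c "
from h import *
go(.583,-.0155,.0943,-.09)"
```

```text
time_s: 38.22
ee_pos: [0.5827, -0.0135, 0.0992]
eef_rot: [-3.141, 0.002, -0.089]
force: [0.2, 0.5, -3.0]
grip_width: 0.0522
time_s: 38.85
ee_pos: [0.5835, -0.0149, 0.0984]
eef_rot: [3.142, -0.0, -0.09]
force: [0.8, 0.5, -3.5]
grip_width: 0.0521
now x -0.4 y 0.7 z 4.1 | after x -0.4 y 0.7 z 4.1 | spin -0.000 n 0.1 tilt [ 3.142 -0.   ] w 0.0521 q6 1.57 t 38.85
```

```bash
python3 -m creep '{"xyz":[[0,1,1],[0,0,1],[0,0,0.7],[0,0,0],[0,0,0]],"spin":[0,0,0,0,0]}'
python3 -m creep '{"xyz":[[0,0,0.7],[0,0,0],[0,0,0]],"spin":[0,0,0]}'
```

```text
time_s: 39.48
ee_pos: [0.5834, -0.0158, 0.0956]
eef_rot: [-3.142, -0.0, -0.09]
force: [0.1, -0.1, -3.6]
grip_width: 0.0523
time_s: 39.85
ee_pos: [0.5833, -0.0158, 0.0949]
eef_rot: [-3.142, 0.0, -0.09]
force: [0.9, 0.3, -4.0]
grip_width: 0.0522
```

```bash
python3 -m creep '{"xyz":[[0,0,0.6],[0,0,0],[0,0,0]],"spin":[0,0,0]}'
```

```text
time_s: 40.22
ee_pos: [0.5834, -0.0158, 0.0943]
eef_rot: [3.142, -0.0, -0.09]
force: [-0.9, -0.9, -1.8]
grip_width: 0.0524
```

Contact. I'll release, rise and move to the jar.

```bash
python3 -m creep '{"xyz":[[0,0,0.4],[0,0,0],[0,0,0],[0,0,0]],"spin":[0,0,0,0]}' 65
python3 -m creep '{"xyz":[[0,0,0],[0,0,-20],[0,0,-40],[0,0,-45],[0,0,-30]],"spin":[0,0,0,0,0]}' 80
python3 -c "
from h import *
go(.5292,.2973,.23,-.1855)"
```

```text
time_s: 40.72
ee_pos: [0.5834, -0.0158, 0.0939]
eef_rot: [3.142, -0.0, -0.09]
force: [-0.5, 0.2, -0.1]
grip_width: 0.0649
time_s: 41.35
ee_pos: [0.5836, -0.0159, 0.2311]
eef_rot: [-3.142, -0.002, -0.09]
force: [0.3, 0.0, -0.1]
grip_width: 0.0799
now x -82.3 y -307.0 z 1.1 | after x -111.2 y -297.8 z 1.1 | spin 0.095 n 5.1 tilt [-3.142e+00 -2.000e-03] w 0.0799 q6 1.57 t 41.35
```

```bash
python3 -m creep '{"xyz":[[0,0,0],[-19,-50,0],[-19,-50,0],[-19,-50,0],[-19,-50,0]],"spin":[0.095,0,0,0,0]}' 94
python3 -m creep '{"xyz":[[-18,-50,0],[-12,-33,0],[-5,-15,0],[0,0,0],[0,0,0]],"spin":[0,0,0,0,0]}'
python3 -c "
from h import *
go(.5292,.2973,.0946,-.1855)
im=ctrl.camera('top');cv2.imwrite('pics/t5.png',im[:,:,::-1])"
```

```text
time_s: 41.98
ee_pos: [0.545, 0.1964, 0.229]
eef_rot: [-3.141, -0.0, -0.185]
force: [0.9, -0.4, 1.1]
grip_width: 0.0939
time_s: 42.6
ee_pos: [0.5295, 0.2963, 0.2289]
eef_rot: [3.141, -0.0, -0.186]
force: [-0.1, 0.0, 0.3]
grip_width: 0.0938
now x -0.5 y -0.9 z 134.3 | after x -0.5 y -0.9 z 134.3 | spin -0.001 n 2.1 tilt [ 3.141 -0.   ] w 0.0938 q6 2.21 t 42.60
```

View pics/t5.png

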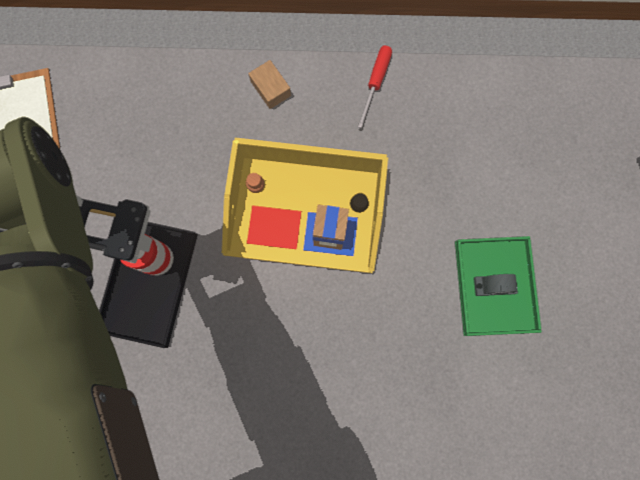

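The carton stands on the blue card (330,227), the bearing is in the green tray (497,285), and the jar is still in the black tray. Fetching the jar.

```bash
python3 -m creep '{"xyz":[[0,-1,20],[0,0,40],[0,0,40],[0,0,26],[0,0,8]],"spin":[0,0,0,0,0]}'
python3 -m creep '{"xyz":[[0,0,0],[0,0,0],[0,0,0],[0,0,0],[0,0,0]],"spin":[0,0,0,0,0]}' 50 25
python3 -m creep '{"xyz":[[0,0,0],[0,0,0],[0,0,0]],"spin":[0,0,0]}'
python3 -m creep '{"xyz":[[0,0,-5],[0,0,-20],[0,0,-35],[0,0,-35],[0,0,-30]],"spin":[0,0,0,0,0]}' - 30
python3 -c "
from h import *
go(.592,.0877,.22,-.09)"
```

```text
time_s: 43.28
ee_pos: [0.5291, 0.2973, 0.0936]
eef_rot: [3.14, 0.002, -0.186]
force: [-0.0, 0.0, -0.0]
grip_width: 0.0939
time_s: 43.9
ee_pos: [0.5296, 0.2984, 0.0955]
eef_rot: [-3.141, -0.001, -0.185]
force: [-0.5, -3.2, 6.0]
grip_width: 0.0598
time_s: 44.28
ee_pos: [0.5296, 0.2984, 0.0955]
eef_rot: [-3.141, -0.001, -0.185]
force: [-0.7, -3.0, 6.0]
grip_width: 0.0596
time_s: 44.9
ee_pos: [0.529, 0.2986, 0.2209]
eef_rot: [-3.142, 0.0, -0.185]
force: [0.7, 0.9, -4.6]
grip_width: 0.0594
now x 100.7 y 195.7 z 0.9 | after x 81.7 y 204.4 z 0.9 | spin -0.095 n 3.5 tilt [-3.142  0.   ] w 0.0594 q6 2.21 t 44.90
```

```bash
python3 -m creep '{"xyz":[[0,0,0],[8,20,0],[15,38,0],[18,44,0],[18,44,0]],"spin":[-0.095,0,0,0,0]}'
python3 -m creep '{"xyz":[[14,36,0],[8,19,0],[1,3,0],[0,0,0],[0,0,0]],"spin":[0,0,0,0,0]}'
python3 -c "
from h import *
go(.592,.0877,.0945,-.09)"
```

```text
time_s: 45.52
ee_pos: [0.575, 0.1454, 0.2192]
eef_rot: [3.141, 0.001, -0.092]
force: [0.2, -0.3, -3.5]
grip_width: 0.0598
time_s: 46.15
ee_pos: [0.5923, 0.0889, 0.2198]
eef_rot: [-3.141, 0.0, -0.089]
force: [0.4, -0.1, -4.1]
grip_width: 0.0595
now x -0.2 y 1.3 z 125.3 | after x -0.2 y 1.3 z 125.3 | spin 0.001 n 2.0 tilt [-3.141  0.   ] w 0.0595 q6 1.75 t 46.15
```

```bash
python3 -m creep '{"xyz":[[0,1,20],[0,0,35],[0,0,35],[0,0,22],[0,0,8]],"spin":[0,0,0,0,0]}'
python3 -m creep '{"xyz":[[0,0,2],[0,0,1.5],[0,0,1],[0,0,0],[0,0,0]],"spin":[0,0,0,0,0]}'
python3 -c "
from h import *
go(.592,.0877,.0945,-.09)"
```

```text
time_s: 46.78
ee_pos: [0.5919, 0.0876, 0.0987]
eef_rot: [3.141, 0.002, -0.089]
force: [0.5, 0.0, -3.5]
grip_width: 0.0596
time_s: 47.4
ee_pos: [0.5926, 0.0869, 0.0956]
eef_rot: [-3.142, -0.0, -0.09]
force: [0.3, 0.4, -4.5]
grip_width: 0.0598
now x -0.6 y -0.7 z 1.1 | after x -0.6 y -0.7 z 1.1 | spin -0.000 n 0.0 tilt [-3.142 -0.   ] w 0.0598 q6 1.75 t 47.40
```

```bash
python3 -m creep '{"xyz":[[0,0,0.7],[0,0,0],[0,0,0.5],[0,0,0],[0,0,0]],"spin":[0,0,0,0,0]}'
```

```text
time_s: 48.02
ee_pos: [0.5927, 0.0869, 0.0945]
eef_rot: [-3.142, -0.001, -0.09]
force: [-1.3, -1.4, 2.4]
grip_width: 0.0595
```

Contact. Release, rise and look.

```bash
python3 -m creep '{"xyz":[[0,0,0],[0,0,0],[0,0,0],[0,0,0]],"spin":[0,0,0,0]}' 72
python3 -m creep '{"xyz":[[0,0,0],[0,0,-20],[0,0,-40],[0,0,-45],[0,0,-30]],"spin":[0,0,0,0,0]}' 85
python3 -m creep '{"xyz":[[-50,0,-10],[-50,0,0],[-50,0,0],[-50,0,0],[0,0,0]],"spin":[0,0,0,0,0]}'
python3 -c "
from h import *
im=ctrl.camera('side');cv2.imwrite('pics/s6.png',im[:,:,::-1])
im=ctrl.camera('top');cv2.imwrite('pics/t6.png',im[:,:,::-1])
print(ctrl.get_obs()['ee_pos'])"
```

```text
time_s: 48.52
ee_pos: [0.5925, 0.087, 0.0941]
eef_rot: [-3.142, -0.0, -0.09]
force: [0.7, 0.4, 1.2]
grip_width: 0.0722
time_s: 49.15
ee_pos: [0.5927, 0.087, 0.2315]
eef_rot: [-3.141, -0.002, -0.09]
force: [-0.4, 0.0, -0.3]
grip_width: 0.085
time_s: 49.78
ee_pos: [0.3915, 0.1052, 0.2397]
eef_rot: [-3.141, -0.001, -0.089]
force: [0.1, -0.7, 0.3]
grip_width: 0.0853
[0.39372332 0.10502859 0.23968462]
```

View pics/s6.png

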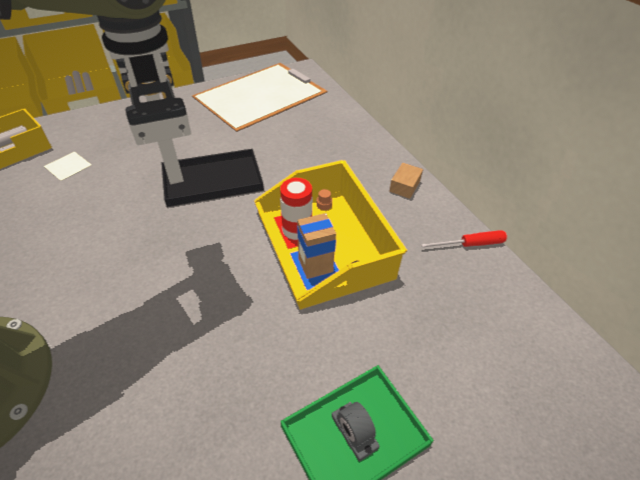

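View pics/t6.png

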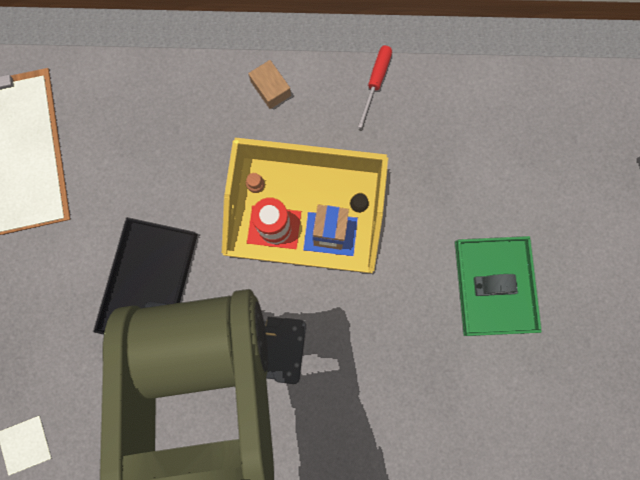

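Everything stands where it should: jar on the red card (269,215), carton on the blue card (331,227), bearing in the green tray (497,285), and fitting and foot unmoved. One numeric check, then I'll hand in.

```bash
python3 - <<'E'
from h import *
def cen(m,b,z,n='top'):
    w=np.zeros(m.shape,np.uint8);x0,y0,x1,y1=b;w[y0:y1,x0:x1]=m[y0:y1,x0:x1]
    M=cv2.moments(w,True);return plane(n,[(M['m10']/M['m00'],M['m01']/M['m00'])],z)[0].round(4)
for f in('t6','top0'):
    im=cv2.imread(f'pics/{f}.png');hsv=cv2.cvtColor(im,cv2.COLOR_BGR2HSV);H,S,V=[hsv[...,i].astype(int) for i in range(3)]
    print(f,'jar',cen((S<60)&(V>190),(255,200,285,230),.114),'copper',cen((H<13)&(S>90)&(S<190),(243,170,268,196),.03),'foot',cen(V<50,(348,190,372,214),.02))
im=cv2.imread('pics/t6.png');cv2.imwrite('pics/c6.png',cv2.resize(im[195:260,295:365],None,fx=8,fy=8,interpolation=cv2.INTER_CUBIC))
E
```

```text
t6 jar [0.5907 0.0865] copper [0.6679 0.124 ] foot [ 0.6292 -0.0689]
top0 jar [0.5915 0.0881] copper [0.6678 0.124 ] foot [ 0.6334 -0.0658]
```

View pics/c6.png

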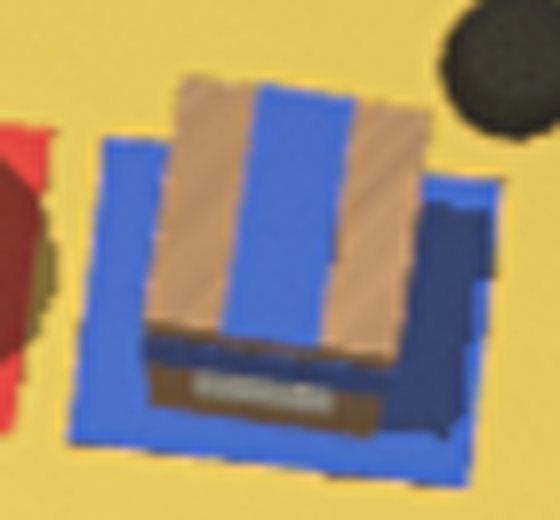

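```bash
python3 - <<'E'
from h import *
p=plane('top',np.array([(180,75),(430,112),(395,360),(147,322)])/8+[295,195]-.44,.109);print('carton',p.mean(0))
for f in('t6','top0'):
    V=cv2.imread(f'pics/{f}.png')[185:220,340:380]; V=V.max(2)
    m=(V<60).astype(np.uint8); n,l,s,c=cv2.connectedComponentsWithStats(m); i=1+s[1:,4].argmax(); print(f,s[i],c[i])
ctrl.hand_in()
E
```

```text
carton [ 0.58235618 -0.01372534]
t6 [ 11   9  17  18 124] [18.75       18.82258065]
top0 [ 11   9  17  18 234] [18.97435897 17.63247863]
the job is handed in; nothing more can be done
```

The job is done and handed in at about 50 s of the 138 s limit. The jar and carton went upright into the black tray, the bearing block then went on its base into the green tray, and the carton and jar went back onto their cards. I lowered each one until the force reading showed contact before opening the fingers.

Results of the last camera checks:
- **Jar:** about 2 mm from the red card's centre.
- **Carton:** about 2 mm from the blue card's centre.
- **Bearing block:** upright near the middle of the green tray, judged by eye from the side and top pictures.
- **Copper fitting:** moved less than 1 mm.
- **Rubber foot:** the first colour-mask check disagreed, showing a shift of about 5 mm. The second mask, at a different threshold, gave the same outline box as at the start with the centre about 1 px off, but only 124 dark pixels against 234. I put both down to the threshold and the lighting, not to movement.
- **Gripper:** open and clear of everything.

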